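# Pin the carriage and press the steady-rest bearing cap shut

### The arm

A 6-joint arm with a two-finger parallel gripper is mounted at the origin on the work surface. World frame = base frame: x ahead of the robot, y to its left, z up, the work surface at z = 0. Lengths are in m, angles in rad, forces in N, time in s.
With the tool pointing down it reaches from about 0.275 to 0.825 m from the base axis. Payload 4.9 kg.
Tool frame: the origin (TCP) lies midway between the tips of the shut fingers; the grasp point (between the pads) lies 19 mm behind it (bot.grip_depth is the distance from the TCP to the grasp point, in m); z points along the fingers, y is the line along which they close (so a half turn about z gives the same grasp; the last joint's range is limited). The gripper opens to 85 mm and grips with 20 to 120 N. Pads are 22 mm wide; open, the fingers measure 114 mm over their backs; the gripper's body (76 mm by 85 mm) begins 54 mm behind the grasp point. The pads swing forward as they close: fully open they stand 13 mm farther back than shut.
Start: joints at [0.972, 0.326, -0.193, 1.052, 0, 1.437], TCP at [0.247, 0.492, 0.231] pointing down, gripper open.
Joint ranges: [-2.65, 2.65], [-0.97, 1.79], [-1.3, 1.35], [-1.93, 2.1], [-1.47, 1.37], [-3.14, 3.14]. Speed limits (rad/s): [2.57, 2.57, 3.14, 3.14, 3.14, 3.14].

### API

Orientations are given as a unit quaternion [w, x, y, z].
In Python, from cell import bot gives the robot as it stands. Calls block until the motion is done:
- bot.move_pose(position, orientation): joint-space move of the TCP to a pose.
- bot.move_linear(position, speed=0.15, rotation=None, until_force=None): straight line of the TCP; rotation=None keeps the orientation; speed is the mean speed in m/s. With until_force (N) it stops when the force on the tool has changed by that much, and returns True; else False.
- bot.goto_joints(angles): joint-space move.
- bot.set_gripper(opening, grasp_force=None): opening from 0.0 (shut) to 1.0 (fully open); grasp_force is the grip in N (None keeps the last); returns when the fingers have stopped.
- bot.wait(seconds).
- bot.solve_ik(position, orientation): joint angles nearest the present ones, or None.
- bot.camera(name): name is "side" or "top"; returns the picture (400x640x3 uint8, red, green, blue); there is no depth.
- bot.calibration(name): a dict with "mtx" (3x3 intrinsics, pixels), "k1" (the pictures are not rectified: a ray, as slopes to the right and down, at radius r is drawn at 1 + k1 r^2 times it, then the intrinsics apply), "extrinsics" (4x4, takes a point from world to camera coordinates). Camera axes: x right, y down, z forward; pixel columns grow to the right and rows downward; lengths in m; the calibration is good to about 2 mm. A picture is of the moment at which its call begins. calibration takes no time and is no camera call.
A pose or a line that the arm cannot do raises bot.PlanningError and nothing moves.
- bot.close_job(): hands the job in; it is judged then, once.
Trained networks look in the newest picture that a camera, given by its name, has taken for a name from the list of things; names that differ only in an ending like _2 or _b are one class to them, and where a whole thing is asked for, a point or a joint stands for the part that bears it (a point fixed in the world has none). Each returns a list of dicts, best first, with "confidence" (0 to 1); they miss things now and then, are a little off and sometimes report something else, mostly with a low value. They report only what shows in the picture. A call takes as long as a camera call. They do not tell look-alikes from the thing itself.
- bot.search_frame(camera, thing): "bbox" ([left, top, width, height] in pixels, round what is visible of it).
Readings, each from a call of its own:
- bot.read_clock(): time.
- bot.read_joint_positions(): joint angles.
- bot.read_joint_vel(): joint speeds.
- bot.read_joint_efforts(): joint torques, N m.
- bot.read_position(): TCP position.
- bot.read_tool_rot(): TCP orientation.
- bot.read_ft_force(): force on the tool from outside, world axes, zero at the start.
- bot.read_moment(): the same for the moment, N m.
- bot.read_gripper_width(): opening from 0.0 (shut) to 1.0 (fully open).
- bot.read_finger_force(): force on a finger pad.
Only numpy, scipy, OpenCV 4.12 (cv2) and the standard library are available. Lean on these libraries where they do the work, as an engineer would, in place of code of your own. Each camera call takes 0.05 s, during which the arm holds its last target. There are 200 camera calls.

### The job

Take the red-handled lock pin from its wooden stand and drop it all the way down through the carriage lug and the bed lug beneath it. Then set the loose wooden bearing cap, bore side down, over the two dowels of the lower half and push it down firmly, with 15 newtons or more, until the halves meet flush against the spring pins. Finish while still pressing the cap shut, with the pin left home and the other things on the bench left where they are.

Things in the scene. Friction and masses are not known exactly. Their poses are not given: they have to be found in the camera images.
- pin_grip (a point): Lock pin, upright in stand, its collar 8 mm above the stand's top. Steel shank 10 mm diameter, 36 long (lowest 5 tapered to 5 mm), brass collar 22 diameter x 5, red round handle 18 diameter x 42. This point is on its axis in the handle, 28 mm above the collar's underside, 64 above the foot, 19 below the top; z up along the pin. About 70 g.
- stand: Wooden pin stand, 130 (x) x 60 (y) x 35 (z) mm, fixed to the bench; origin at the centre of its underside. The pin stands in the 28 mm deep hole at x = -40 mm; the hole at x = 0 is empty; a steel lathe centre, 28 mm tall, is fixed on top at x = +42 mm.
- lug_hole (a point): Centre of the upper mouth of the lock hole in the carriage's lug, 42 mm above the bench; z up. The 12 mm hole goes straight down through the 12 mm thick aluminium lug, a 2 mm gap and the 12 mm blue bed lug, in line at the start. It is 105 mm from seat towards the seat's -x (robot's side). Pin home: collar on the lug, pin_grip 28 mm above this point.
- carriage: Aluminium carriage (plate 135 x 100 x 12 mm) on a fixed blue bed with two ways 280 mm long along y, tops 30 mm above the bench; it carries the lower bearing half. It starts at its stop; unpinned, a push over about 8 N slides it along +y. Origin under the centre of its plate, 30 mm above the bench; x along the bearing's long side, y along the bore.
- seat (a point): Centre of the top (parting) face of the lower bearing half, 82 mm above the bench; half 130 (x) x 44 (y) x 40 mm, z up. Two steel dowels, 10 mm diameter, rise 24 mm at x = +46 and -46 mm, y = 0, last 4 mm tapered. Two brass spring pins at x = +30 and -30 mm stand 6 mm proud and sink together: 6 N at first, 9 N when flush; they hold the cap 6 mm open until pushed.
- cap_center (a point): Loose wooden bearing cap, bore side down on the bench, 130 (x) x 44 (y) x 46 (z) mm, 0.2 to 0.4 kg, same either way round. This point is its centre, 23 mm above its underside; z up. Half bore, 36 mm diameter, along y in its underside. Two 12 mm holes right through at x = +46 and -46 mm, y = 0. Shut: this point is 23 mm above seat; 29 mm on the springs.
- glue: White glue bottle, 64 mm diameter, 190 mm tall, bystander; origin under its centre.
- turned_knob: Small turned knob of light wood, 44 mm diameter, 48 mm tall, bystander; origin under its centre.
- gouge: Turning gouge with a round wooden handle, 290 mm long along its x, 26 mm thick, lying down, bystander; origin at bench height near its middle.
- offcut: Light wood offcut, 60 x 90 x 30 mm, bystander; origin under its centre.
Not all that is in view belongs to the job. What is shaped like the part that bears cap_center but purple or turquoise is not meant.

How it is judged:
On the way, in this order (a step that is already met when the one before it is completed fails the run):
1. the lock pin is home: through both lugs, its collar down on the carriage lug (horizontal distance between pin_grip and lug_hole below 0.005 m and z of pin_grip in the frame of lug_hole below 0.031 m and angle between pin_grip's own z axis and vertical below 0.12 rad), for 0.2 s.
2. with the pin home, the cap is on both dowels (all of step 1 and horizontal distance between cap_center and seat below 0.004 m and z of cap_center in the frame of seat below 0.034 m and angle between the x axis of cap_center and the x axis of seat, either way round below 0.06 rad and angle between cap_center's own z axis and vertical below 0.06 rad), for 0.1 s.
At the end, for the whole second after the job is handed in: The pin is home in both lugs (collar within 3 mm of the lug, upright). The cap sits on both dowels, within 4 mm and 0.06 rad of the lower half and about 2 mm of flush; the robot presses it so that it bears on the carriage, faces and spring pins together, with over 12 N (all of step 1 and horizontal distance between cap_center and seat below 0.004 m and z of cap_center in the frame of seat below 0.0252 m and angle between the x axis of cap_center and the x axis of seat, either way round below 0.06 rad and angle between cap_center's own z axis and vertical below 0.06 rad and contact force between cap and carriage above 12 N and contact force between any of the fingers, the arm and cap above 4 N); the arm keeps its last pose, push and grip.
It fails at once if a bystander (glue bottle, turned knob, gouge or offcut) is moved more than 30 mm or tipped over (distance of any of glue, turned_knob, gouge, offcut from where it was at the start of the episode above 0.03 m or angle between any of glue, turned_knob, gouge, offcut's own z axis and vertical above 0.5 rad).
It also fails if it takes over 64 s, if anything falls off the work surface, if the arm or the gripper's body presses on something with over 40 N, if the wrist force passes 120 N, or if a joint passes its speed limit or range.

## Working session

There is one attempt and no reset: what is moved stays moved. The work goes in short steps, each a Python script; the robot and the scene stay as the last script left them, time stands still between calls to the robot, and variables do not carry over. Pictures are saved under pics/ and viewed, at most 10 in all, crops included, and the job is handed in when it is done.

```bash
ls; mkdir -p pics
python3 - <<'E'
from cell import bot
import cv2, numpy as np
for c in ("side","top"):
    im=bot.camera(c); cv2.imwrite(f"pics/{c}0.png",im[:,:,::-1])
    k=bot.calibration(c); print(c,np.round(k["mtx"],1).tolist(),k["k1"],np.round(k["extrinsics"],3).tolist())
    for t in ["pin_grip","stand","lug_hole","carriage","seat","cap_center","glue","turned_knob","gouge","offcut"]:
        print(t,[(np.round(d["bbox"]).astype(int).tolist(),round(d["confidence"],2)) for d in bot.search_frame(c,t)][:4])
print(bot.read_clock(),bot.read_tool_rot())
E
```

```text
pics
side [[418.0, 0.0, 325.3], [0.0, 418.0, 200.9], [0.0, 0.0, 1.0]] -0.059616669816835416 [[-0.991, -0.131, -0.014, 0.472], [-0.057, 0.529, -0.847, 0.1], [0.118, -0.839, -0.532, 1.166], [0.0, 0.0, 0.0, 1.0]]
pin_grip [([316, 268, 12, 22], 0.5)]
stand [([275, 279, 64, 41], 0.59)]
lug_hole [([258, 188, 77, 35], 0.59)]
carriage [([260, 191, 73, 28], 0.85)]
seat [([261, 184, 69, 36], 0.91)]
cap_center [([343, 173, 35, 34], 0.88), ([388, 161, 27, 30], 0.79), ([335, 160, 36, 20], 0.63), ([262, 185, 67, 36], 0.31)]
glue [([184, 227, 40, 78], 0.79), ([276, 281, 61, 35], 0.17)]
turned_knob [([251, 268, 18, 23], 0.54)]
gouge [([285, 146, 78, 12], 0.57)]
offcut [([220, 329, 46, 52], 0.61)]
top [[401.2, 0.0, 318.8], [0.0, 401.2, 198.1], [0.0, 0.0, 1.0]] -0.07234563344088503 [[0.014, -1.0, -0.024, 0.008], [-0.994, -0.011, -0.112, 0.487], [0.112, 0.025, -0.993, 1.515], [0.0, 0.0, 0.0, 1.0]]
pin_grip []
stand [([235, 179, 20, 38], 0.86)]
lug_hole [([314, 152, 29, 55], 0.8)]
carriage [([316, 154, 29, 50], 0.68)]
seat [([311, 150, 31, 57], 0.77)]
cap_center [([348, 214, 38, 25], 0.86), ([394, 198, 20, 36], 0.68), ([234, 179, 20, 39], 0.6), ([379, 247, 36, 32], 0.58)]
glue [([229, 125, 27, 24], 0.57)]
turned_knob [([247, 164, 14, 15], 0.57)]
gouge [([433, 151, 27, 70], 0.86)]
offcut [([189, 164, 26, 20], 0.67)]
1.1 [9.81718863e-06 2.30306679e-01 9.73118098e-01 8.74885369e-06]
```

Run:
```python
import cv2
a=cv2.imread("pics/top0.png")[110:310,180:480]; cv2.imwrite("pics/topc.png",cv2.resize(a,None,fx=2.66,fy=2.66,interpolation=cv2.INTER_CUBIC))
a=cv2.imread("pics/side0.png")[140:340,170:430]; cv2.imwrite("pics/sidec.png",cv2.resize(a,None,fx=3,fy=3,interpolation=cv2.INTER_CUBIC))
```

```text
(no output)
```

View pics/topc.png

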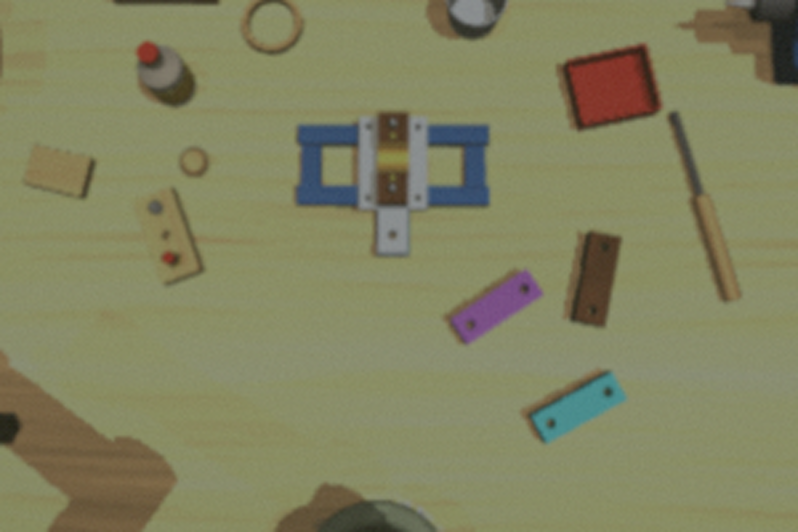

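View pics/sidec.png

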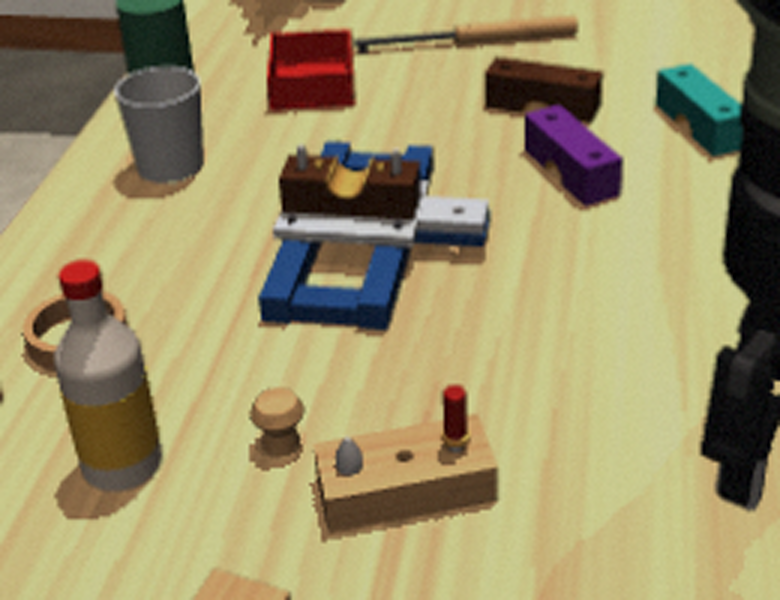

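The pictures show these candidates for the cap, in top-view pixels:
- Dark brown at (404,215)
- Purple at (366,225)
- Turquoise at (397,263)
- The lower half at (327,170), which is part of the carriage

The brown one matches the description. The red pin is at about (243,207), the lug hole at (327,198) and the dowels at (328,156) and (328,180).

```bash
cat > h.py <<'E'
from cell import bot
import cv2, numpy as np
from scipy.optimize import least_squares
from scipy.spatial.transform import Rotation as Rn
K={c:bot.calibration(c) for c in ("side","top")}
def proj(c,P):
    k=K[c]; E=np.array(k["extrinsics"]); p=np.atleast_2d(P)@E[:3,:3].T+E[:3,3]
    s=p[:,:2]/p[:,2:]; s=s*(1+k["k1"]*(s**2).sum(1,keepdims=True)); M=np.array(k["mtx"])
    return s@M[:2,:2].T+M[:2,2]
def refine(im,uv,r=3,dark=True):
    g=im.astype(float).sum(2)*(1 if dark else -1); u,v=uv
    for _ in range(4):
        U,V=np.meshgrid(np.arange(round(u)-r,round(u)+r+1),np.arange(round(v)-r,round(v)+r+1))
        w=g[V,U]; w=np.clip(np.percentile(w,60)-w,0,None)*(((U-u)**2+(V-v)**2)<r*r+1)
        u,v=(w*U).sum()/w.sum(),(w*V).sum()/w.sum()
    return np.array([u,v])
def red(im,box):
    x,y,w,h=box; s=im[y:y+h,x:x+w].astype(float); m=np.clip(s[...,0]-1.7*np.maximum(s[...,1],s[...,2])-10,0,60)
    V,U=np.mgrid[y:y+h,x:x+w]; return np.array([(m*U).sum(),(m*V).sum()])/m.sum()
def fit(obs,x0):
    """obs: (cam, local xyz (z world), uv); x0=[x,y,yaw] or [x,y]"""
    def f(q):
        a=q[2] if len(q)>2 else 0; c,s=np.cos(a),np.sin(a)
        return np.concatenate([proj(cam,[q[0]+c*l[0]-s*l[1],q[1]+s*l[0]+c*l[1],l[2]])[0]-uv for cam,l,uv in obs])
    r=least_squares(f,x0,x_scale=.01); return r.x,r.fun.reshape(-1,2)
def quat(psi):
    x=np.array([np.cos(psi),np.sin(psi),0]); z=np.array([0,0,-1.]); 
    q=Rn.from_matrix(np.c_[x,np.cross(z,x),z]).as_quat(); return q[[3,0,1,2]]
E
python3 - <<'E'
from h import *
T=cv2.imread("pics/top0.png")[...,::-1]; S=cv2.imread("pics/side0.png")[...,::-1]
tc=lambda u,v:(180+u/2.66,110+v/2.66); sc=lambda u,v:(170+u/3,140+v/3)
np.set_printoptions(precision=4,suppress=True)
ob=[("top",(-.105,0,.042),refine(T,tc(392,235),2)),("side",(-.105,0,.042),refine(S,sc(458,211),2)),
 ("top",(.046,0,.106),refine(T,tc(393,123),2,False)),("top",(-.046,0,.106),refine(T,tc(393,187),2,False)),
 ("side",(.046,0,.104),np.array(sc(302,152))),("side",(-.046,0,.104),np.array(sc(397,155)))]
print("seat",*fit(ob,[.5,0,0]))
for o in ob: print(o[0],o[2])
ob=[("top",(.046,0,.046),refine(T,tc(606,247),2)),("top",(-.046,0,.046),refine(T,tc(593,310),2)),
 ("side",(.046,0,.046),refine(S,sc(508,68),2)),("side",(-.046,0,.046),refine(S,sc(574,72),2))]
print("cap",*fit(ob,[.4,-.25,0]))
for o in ob: print(o[0],o[2])
ob=[("top",(0,0,.08),red(T,(236,200,14,14))),("side",(0,0,.069),red(S,(312,264,20,28)))]
print("pin",*fit(ob,[.4,.25])); [print(o[0],o[2]) for o in ob]
E
```

```text
seat [ 0.5902 -0.0163  0.02  ] [[ 0.0617  0.3888]
 [ 0.3785  0.3304]
 [-0.6905  0.2029]
 [-0.1891  0.3762]
 [-0.5089 -1.1689]
 [-0.5385 -0.7521]]
top [327.1505 197.6999]
side [322.3811 209.7898]
top [327.5098 155.3059]
top [327.2151 179.7529]
side [270.6667 190.6667]
side [302.3333 191.6667]
cap [ 0.4272 -0.3128 -0.1901] [[ 0.1269 -0.1391]
 [ 0.0912  0.0481]
 [ 0.1414  0.3022]
 [-0.0798  0.1629]]
top [407.0917 202.3807]
top [402.736  226.0288]
side [337.9165 161.8199]
side [363.6386 165.4617]
pin [0.4463 0.2915] [[ 1.031  -0.0951]
 [ 0.007   0.9071]]
top [242.9169 206.4386]
side [320.9663 275.6656]
```

Run:
```python
from h import *
np.set_printoptions(precision=3,suppress=True)
for n,p,y in [("pin",(.4463,.2915,.056),.02),("lug",(.485,-.018,.055),.02),("cap",(.4272,-.3128,.012),-.19),("seat",(.59,-.016,.094),.02)]:
    for a in (0,np.pi): print(n,a,bot.solve_ik(p,quat(y+a)))
s=(.4463,.2915)
bot.set_gripper(0.6,40)
bot.move_pose((*s,.14),quat(np.pi+.02)) 
im={c:bot.camera(c) for c in K}
a=im["side"][240:330,270:370]; b=im["top"][160:240,200:300]
r=lambda x:cv2.resize(x,(390,350),interpolation=cv2.INTER_CUBIC)
cv2.imwrite("pics/hov.png",np.hstack([r(a),r(b)])[...,::-1]); print(bot.read_clock())
```

```text
pin 0 [ 0.44   0.48  -0.462  0.628  0.    -2.722]
pin 3.141592653589793 [ 0.44   0.48  -0.462  0.628  0.     0.42 ]
lug 0 [-0.189  0.412 -0.588  0.571  0.     2.932]
lug 3.141592653589793 [-0.189  0.412 -0.588  0.571  0.    -0.209]
cap 0 [-0.771  0.541 -0.506  0.524  0.     2.56 ]
cap 3.141592653589793 [-0.771  0.541 -0.506  0.524  0.    -0.581]
seat 0 [-0.152  0.52  -0.268  0.782  0.     2.969]
seat 3.141592653589793 [-0.152  0.52  -0.268  0.782  0.    -0.172]
2.775
```

View pics/hov.png

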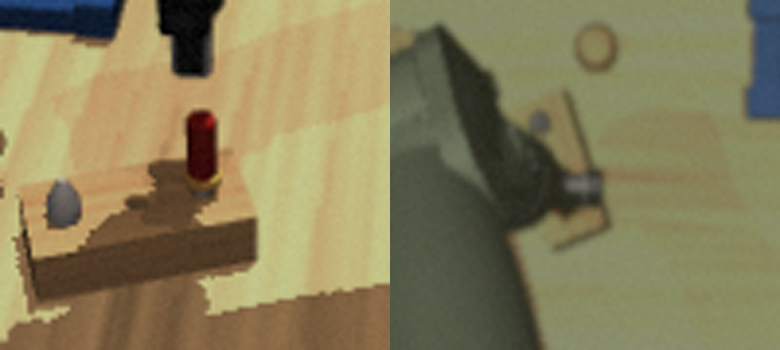

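The crop shows the red-handled pin upright in the stand at side pixel (322,277). The open gripper is straight above it, so I'm grasping it.

Run:
```python
from h import *
np.set_printoptions(precision=4,suppress=True)
s=(.4463,.2915)
print(bot.move_linear((*s,.057),.1,until_force=8))
bot.set_gripper(0,45)
print(bot.read_gripper_width(),bot.read_finger_force(),bot.read_ft_force())
bot.move_linear((*s,.14),.12)
print(bot.read_gripper_width(),bot.read_finger_force(),bot.read_ft_force())
bot.move_pose((.485,-.0184,.13),quat(np.pi+.02))
im={c:bot.camera(c) for c in K}
for c in K: cv2.imwrite(f"pics/{c}1.png",im[c][...,::-1])
P=bot.read_position(); print(P,bot.read_clock())
for c in K:
    print(c,"tcp",proj(c,P)[0],"lug",proj(c,(.485,-.0184,.042))[0])
a=im["side"][130:230,260:380]; b=im["top"][150:250,270:390]
r=lambda x:cv2.resize(x,(400,333),interpolation=cv2.INTER_CUBIC)
cv2.imwrite("pics/lug.png",np.hstack([r(a),r(b)])[...,::-1])
```

```text
False
0.19717451464183922 43.77587020397186 [-0.5153  4.7577  3.1946]
0.19758552909952778 44.168835282325745 [0.3288 0.7325 0.1298]
[ 0.4851 -0.0172  0.13  ] 6.3
side tcp [322.1799 184.0804] lug [322.8269 210.1165]
top tcp [326.8236 195.3536] lug [327.2223 198.1391]
```

View pics/lug.png

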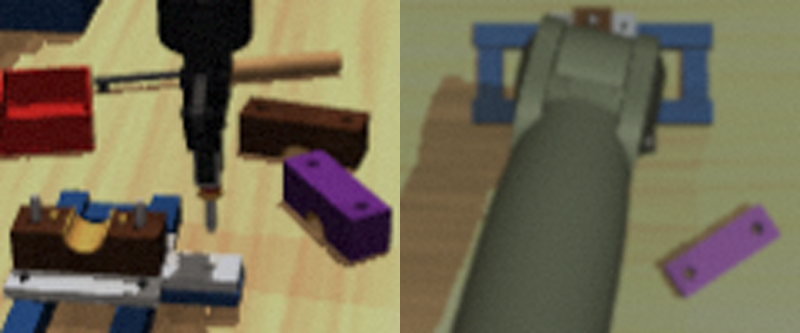

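The pin is in the gripper, hanging vertical, with its foot at side pixel (323,199) above the lug. Next I'm measuring its offset from the TCP.

Run:
```python
from h import *
np.set_printoptions(precision=2,suppress=True)
im=cv2.imread("pics/side1.png")[...,::-1].astype(float)
P=np.array([.4851,-.0172,.13])
for dz in (-.010,-.02,-.03,-.04,-.05):
    u,v=proj("side",P+[0,0,dz])[0]; r=round(v)
    U=np.arange(round(u)-7,round(u)+8); g=im[r,U].sum(1); w=np.clip(np.percentile(g,70)*.93-g,0,None)
    print(dz,u,v,(w*U).sum()/w.sum(),w.astype(int))
```

```text
-0.01 322.25050665113986 187.1645190976183 322.61459415923065 [  0   0   0   0 103 270 309 342 331 339 307 131   3   0   0]
-0.02 322.3147158059378 190.22657016608963 322.51234252065694 [  0   0   0   0   0  27 152 250 259 198   2   0   0   0   0]
-0.03 322.378369978609 193.26133227731333 322.65107044198896 [  0   0   0   0   0   2 102 263 245 193   0   0   0   0   0]
-0.04 322.4414751371666 196.2691121074752 322.81721522011827 [  0   0   0   0   0   0  88 245 265 204  32   0   0   0   0]
-0.05 322.50403719042095 199.25021291998772 322.8798712906686 [  0   0   0   0   0   3 107 149  74   0   0   0   0   0   0]
```

Run:
```python
from h import *
np.set_printoptions(precision=4,suppress=True)
t=np.array([.4862,-.0184])
bot.move_linear((*t,.100),.1); bot.wait(.2); print(bot.read_position(),bot.read_ft_force())
h=bot.move_linear((*t,.058),.04,until_force=6)
print(h,bot.read_position(),bot.read_ft_force(),bot.read_moment(),bot.read_clock())
```

```text
[ 0.4867 -0.0184  0.1006] [-0.7959 -0.0279 -0.5925]
False [ 0.4862 -0.0183  0.0581] [ 0.3262  1.4372 -1.2357] [ 0.1091 -0.0946  0.0508] 8.15
```

Run:
```python
from h import *
np.set_printoptions(precision=4,suppress=True)
t=np.array([.4862,-.0184])
h=bot.move_linear((*t,.052),.03,until_force=6); print(h,bot.read_position(),bot.read_ft_force())
bot.set_gripper(.5); bot.wait(.1)
bot.move_linear((*t,.15),.2)
c=np.array([.4272,-.3128]); bot.move_pose((*c,.15),quat(np.pi-.19))
im={k:bot.camera(k) for k in K}
for k in K: cv2.imwrite(f"pics/{k}2.png",im[k][...,::-1])
bot.wait(.1);P=bot.read_position(); print(P,bot.read_clock())
a=im["side"][130:230,260:380]; b=im["top"][140:260,290:434]
r=lambda x:cv2.resize(x,(400,333),interpolation=cv2.INTER_CUBIC)
cv2.imwrite("pics/cap.png",np.hstack([r(a),r(b)])[...,::-1])
```

```text
True [ 0.4872 -0.018   0.0564] [-0.3621 -0.434   2.8804]
[ 0.4278 -0.3116  0.15  ] 10.8
```

View pics/cap.png

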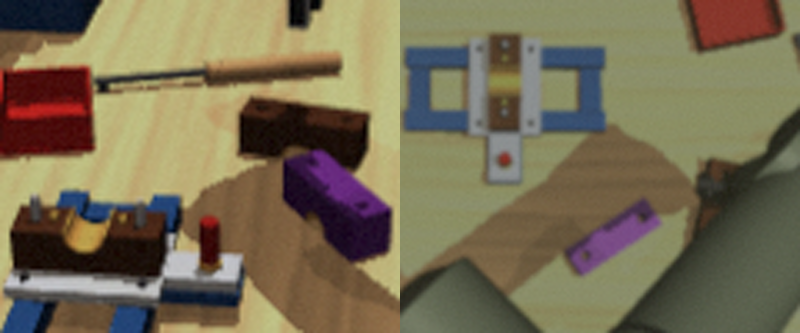

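The pin's collar sits on the lug, with the red handle at side pixel (323,203) and top pixel (327,197). The brown cap is undisturbed below the gripper, so I'm grasping it.

Run:
```python
from h import *
np.set_printoptions(precision=4,suppress=True)
c=np.array([.4272,-.3128])
bot.set_gripper(.8,80)
print(bot.move_linear((*c,.010),.12,until_force=8))
bot.set_gripper(0,80)
print(bot.read_gripper_width(),bot.read_finger_force(),bot.read_ft_force(),bot.read_position())
bot.move_linear((*c,.18),.15)
print(bot.read_gripper_width(),bot.read_finger_force(),bot.read_ft_force())
bot.move_pose((.5902,-.0163,.18),quat(np.pi+.02)); bot.wait(.2)
im={k:bot.camera(k) for k in K}
for k in K: cv2.imwrite(f"pics/{k}3.png",im[k][...,::-1])
P=bot.read_position(); print(P,bot.read_clock())
for k in K: print(k,[proj(k,(P[0]+s*.046,P[1]+s*.001,P[2]+.036))[0] for s in (1,-1)])
a=im["side"][120:220,230:350]; b=im["top"][120:220,270:390]
r=lambda x:cv2.resize(x,(400,333),interpolation=cv2.INTER_CUBIC)
cv2.imwrite("pics/fit.png",np.hstack([r(a),r(b)])[...,::-1])
```

```text
False
0.5055571613053899 82.43933916091919 [0.0563 1.2737 5.5309] [ 0.4278 -0.3128  0.0109]
0.5030401592000148 81.37264609336853 [ 0.0607 -0.4569 -3.3804]
[ 0.5901 -0.0173  0.1801] 15.6833
side [array([266.8323, 154.005 ]), array([300.0734, 155.1396])]
top [array([326.9632, 148.5241]), array([327.2361, 175.0622])]
```

View pics/fit.png

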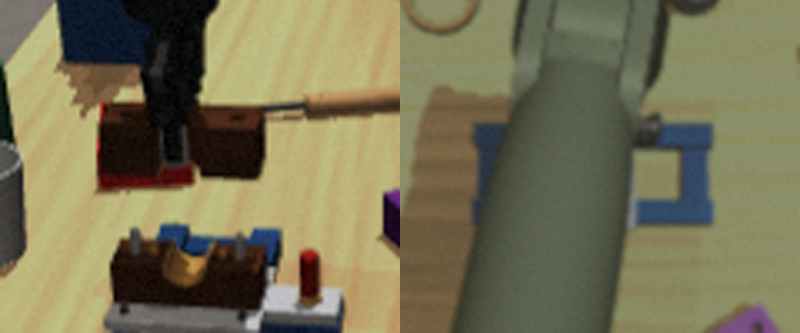

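Run:
```python
from h import *
np.set_printoptions(precision=2,suppress=True)
im=cv2.imread("pics/side3.png")[...,::-1].astype(float); g=im.sum(2); S0=cv2.imread("pics/side0.png")[...,::-1]
P=np.array([.5901,-.0173,.1801]); a=.02; R=np.array([[np.cos(a),-np.sin(a)],[np.sin(a),np.cos(a)]])
def pt(x,y,z): return proj("side",[*(P[:2]+R@[x,y]),P[2]+z])[0]
print("pred edges",[pt(s*.065,.022,.013) for s in (1,-1)],"holes",[pt(s*.046,0,.036) for s in (1,-1)])
r=round(pt(-.065,.022,.013)[1])
for rr in range(r-3,r+4,2): print(rr,"L",g[rr,254:268].astype(int),"R",g[rr,300:316].astype(int))
I=im.astype(np.uint8)
print("holes",refine(I,(301.8,154.8),2),refine(I,(268,154.5),2))
print(g[152:158,296:308].astype(int)); print(g[152:158,263:275].astype(int))
```

```text
pred edges [array([258.92, 164.92]), array([306.12, 166.72])] holes [array([266.86, 153.99]), array([300.08, 155.15])]
164 L [489 507 504 503 488 260  40  52  47  47  58  45  50  49] R [ 62  56  51  51  38  57  49  51  20 213 505 489 489 487 493 493]
166 L [498 509 508 505 479 121  41  38  38  47  51  54  46  43] R [ 78  40  65  55  41  51  65  42  18 219 483 480 489 487 482 474]
168 L [502 503 501 498 482 142  64  35  45  49  43  62  60  40] R [ 42  51  50  58  40  54  40  27 122 341 479 480 489 481 480 483]
170 L [511 495 503 499 471 164  64  50  51  44  41  56  54  50] R [ 43  30  49  47  37  45  53  59 212 447 490 499 498 488 500 494]
holes [300.77 154.77] [268.79 154.55]
[[129 120 128 135 167 170 178 164 172 182 168 163]
 [134 128 138 135 128 126 133 129 134 138 132 116]
 [139 137 134 104 102  94  97 112 139 134 143 119]
 [148 146 138  92  52  52  83 106 147 147 147 135]
 [143 144 141 110 130 108 120 136 161 132 156 117]
 [140 152 152 140 149 148 133 142 139 142 143  87]]
[[121 121 116 120 102 107 106 105 118 103  71  28]
 [122 102 116  85  73  75  80  85  77  73  49  44]
 [123 119 110  53  55  37  44  76  58  66  45  42]
 [140 136 128 100  67  81  63  38  49  42  56  29]
 [107 111 117 107  66  61  68  59  56  57  52  50]
 [ 55  51  69  55  76  64  71  59  64  53  61  70]]
```

Run:
```python
from h import *
np.set_printoptions(precision=2,suppress=True)
g=cv2.imread("pics/side0.png").astype(float)
P=np.array([.5901,-.0173,.1801]); a=.02; R=np.array([[np.cos(a),-np.sin(a)],[np.sin(a),np.cos(a)]])
print("back corner",proj("side",[*(P[:2]+R@[-.065,-.022]),P[2]+.013])[0], "top",proj("side",[*(P[:2]+R@[-.065,-.022]),P[2]+.036])[0])
q=np.array([.5902,-.0163])
for s in (1,-1):
  for z in (.088,.094,.1,.104): print(s,z,proj("side",[*(q+R@[s*.046,0]),z])[0])
d=g[...,2]-g[...,0]; print(g.sum(2)[186:197,264:278].astype(int)); print(d[186:197,264:278].astype(int))
print(g.sum(2)[186:197,296:310].astype(int)); print(d[186:197,296:310].astype(int))
# lower half front face edges (y=+.022)
for z in (.06,.07): 
  for s in (1,-1):
    u,v=proj("side",[*(q+R@[s*.065,.022]),z])[0]; b=proj("side",[*(q+R@[s*.065,-.022]),z])[0]; U=round(u); print(z,s,u,v,b,g.sum(2)[round(v),U-5:U+6].astype(int))
```

```text
back corner [308.49 159.41] top [308.2  151.89]
1 0.088 [270.62 194.25]
1 0.094 [270.44 192.48]
1 0.1 [270.27 190.69]
1 0.104 [270.15 189.49]
-1 0.088 [302.03 195.7 ]
-1 0.094 [301.94 193.91]
-1 0.1 [301.85 192.11]
-1 0.104 [301.79 190.91]
[[522 524 530 537 538 544 549 539 530 510 508 514 524 525]
 [526 534 540 538 540 546 546 537 518 513 516 512 515 511]
 [530 529 543 541 531 499 519 464 511 501 502 513 512 493]
 [538 543 542 541 521 352 387 346 471 507 508 512 509 459]
 [523 543 542 536 510 244 256 265 396 506 508 522 499 359]
 [538 513 393 411 373 214 227 224 301 400 412 418 400 246]
 [527 458 184 183 179 207 226 206 197 226 237 238 235 189]
 [513 352 131 132 138 189 233 199 158 129 158 261 288 228]
 [504 221 148 129 148 179 222 195 139 146 184 295 335 203]
 [392 130 137 130 140 161 219 184 157 153 146 210 250 141]
 [225 145 140 150 107 122 158 148 147 142 148 145 145 153]]
[[ 72  70  65  66  64  62  61  65  68  75  76  75  72  70]
 [ 72  67  67  65  65  59  54  64  71  75  76  75  73  65]
 [ 67  66  65  63  60  40  31  49  73  76  76  73  70  54]
 [ 66  67  66  62  57  16  10  26
[... 1465 characters left out ...]
   6   6 -15 -84 -92 -87 -87 -90 -86]
 [  4   5   4   6  15   6   5   3 -11 -23 -31 -31 -27 -41]
 [ 80  83  53  49  19   5   6  13  53  49  39  39  36   5]
 [ 97  87  45  47  28   9   6  16  52  54  52  55  51  12]
 [ 77  69  46  51  28   8   6  12  47  49  53  50  49   0]]
0.06 1 263.31439282047756 206.18297035166097 [266.79 198.19] [533 537 539 542 523 333  37  37  55  59  47]
0.06 -1 307.8269519412644 208.3848352284909 [310.01 200.23] [ 43  57  58  47  47  49 283 578 614 610 613]
0.07 1 262.9905694149077 203.26224547175994 [266.49 195.32] [527 533 533 533 509 224  59  47  48  53  64]
0.07 -1 307.6982984905922 205.43804449401298 [309.89 197.34] [ 44  54  51  65  55  43 113 337 519 506 566]
```

Run:
```python
from h import *
np.set_printoptions(precision=4,suppress=True)
t=np.array([.5911,-.0170])
bot.move_linear((*t,.125),.1); bot.wait(.2); print(bot.read_position(),bot.read_ft_force())
h=bot.move_linear((*t,.104),.03,until_force=5)
print(h,bot.read_position(),bot.read_ft_force(),bot.read_moment(),bot.read_clock())
```

```text
[ 0.5917 -0.0171  0.1259] [-0.2874  0.0293 -3.3341]
False [ 0.5917 -0.0168  0.1039] [ 4.2151  1.9821 -5.9287] [ 0.385  -1.0267 -0.0173] 17.4333
```

Run:
```python
from h import *
np.set_printoptions(precision=4,suppress=True)
t=np.array([.5921,-.0168])
bot.move_linear((*t,.104),.03); bot.wait(.2); print(bot.read_position(),bot.read_ft_force())
z=.098
while z>.084:
    bot.move_linear((*t,z),.03); bot.wait(.15); f=bot.read_ft_force(); print(z,bot.read_position(),f,bot.read_gripper_width())
    if f[2]>22: break
    z-=.0015 if z>.0935 else .0007
print(bot.read_clock())
k=bot.camera("side"); cv2.imwrite("pics/end.png",cv2.resize(k[130:250,230:380],None,fx=4,fy=4,interpolation=cv2.INTER_CUBIC)[...,::-1])
```

```text
[ 0.5918 -0.0168  0.1038] [ 1.9515  1.1029 -4.7606]
0.098 [ 0.5919 -0.0168  0.0983] [-1.617   1.0011  2.1487] 0.5036584732716171
0.0965 [ 0.592  -0.0168  0.0966] [-1.3356  2.546   5.3017] 0.5040972056623125
0.095 [ 0.592  -0.0168  0.095 ] [-2.3393  1.5543  4.6959] 0.501957978361109
0.0935 [ 0.592  -0.0168  0.0935] [-1.7716  2.9018  5.8577] 0.5009572389856058
0.0928 [ 0.592  -0.0168  0.093 ] [-2.9617  1.9583  6.1747] 0.5088307942647736
0.09209999999999999 [ 0.592  -0.0168  0.0929] [-3.8341  2.3808 10.5397] 0.5010146346168882
0.09139999999999998 [ 0.592  -0.0168  0.0929] [-5.9835  2.1804 14.8651] 0.5064350134640375
0.09069999999999998 [ 0.592  -0.0168  0.0929] [-7.7872  2.7605 20.1959] 0.5058310620413562
0.08999999999999997 [ 0.592  -0.0168  0.0928] [-10.2783   3.325   24.4512] 0.5020563403816827
21.5833
```

View pics/end.png

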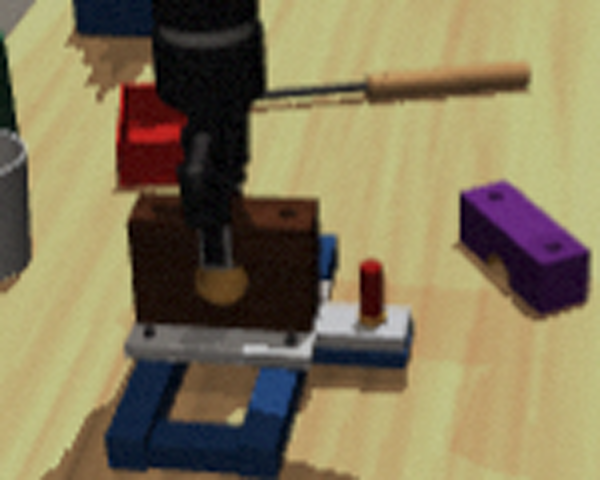

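The picture shows the cap flush on the lower half around (286,196), with the pin still home on the lug at (323,203). The push is about 27 N against a hard stop.

Run:
```python
from h import *
bot.wait(.5); print(bot.read_ft_force(),bot.read_position(),bot.read_finger_force()); print(bot.close_job())
```

```text
[-9.42809987  2.35347906 24.3346663 ] [ 0.59203036 -0.01677464  0.09284833] 85.30981779098511
the job is handed in; nothing more can be done
None
```

The job is handed in: the pin is home through both lugs and the cap is shut flush on the dowels, with the arm still pressing it at about 24 N as read at the wrist; no verdict came back.

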